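Hang a rinsed bottle neck-down on the drying peg

ROBOT

A 6-joint arm with a two-finger parallel gripper is mounted at the origin on the work surface. World frame = base frame: x ahead of the robot, y to its left, z up, the work surface at z = 0. Lengths are in mm, angles in rad, forces in N, time in s.
With the tool pointing down it reaches from about 300 to 775 mm from the base axis. Payload 14.6 kg.
Tool frame: the origin (TCP) lies on the centre line of the jaws, within the pads' length; the fingertips stand 19 mm ahead of it and the grasp point (between the pads) is the TCP (bot.tip_reach is the distance from the TCP to the fingertips, in mm); z points along the fingers, y is the line along which they close (so a half turn about z gives the same grasp; the last joint's range is limited). The gripper opens to 85 mm and grips with 20 to 120 N. Pads are 22 mm wide; open, the fingers measure 114 mm over their backs; the gripper's body (76 mm by 85 mm) begins 54 mm behind the grasp point. The pads swing forward as they close: fully open they stand 13 mm farther back than shut.
Start: joints at [1.186, 0.3, 1.521, -0, 1.321, -0.067], TCP at [171.86, 522.45, 215.581] pointing down, gripper open.
Joint ranges: [-3.03, 3.03], [-0.79, 2.21], [0.23, 2.52], [-1.04, 4.18], [0, 3.07], [-2.55, 2.55]. Speed limits (rad/s): [2.22, 2.22, 2.57, 3.14, 3.14, 3.14].

INTERFACE

Orientations are given as a unit quaternion [w, x, y, z].
In Python, from rig import bot gives the robot as it stands. Calls block until the motion is done:
- bot.move_to(position, orientation): joint-space move of the TCP to a pose.
- bot.servo_line(position, attitude=None, speed=150, until_force=None): straight line of the TCP; attitude=None keeps the orientation; speed is the mean speed in mm/s. With until_force (N) it stops when the force on the tool has changed by that much, and returns True; else False.
- bot.move_joints(angles): joint-space move.
- bot.move_gripper(opening, grip_force=None): finger opening in mm; grip_force is the grip in N (None keeps the last); returns when the fingers have stopped.
- bot.dwell(seconds).
- bot.ik(position, orientation): joint angles nearest the present ones, or None.
- bot.read_state(): the state.
- bot.read_camera(name): name is "scene" or "top" or "wrist"; returns a dict with "image" (420x560x3 uint8, blue, green, red), "depth" (420x560 float32, mm along the optical axis (not along the pixel's ray), 0 where there is no reading), "fovy" (degrees; the focal length in pixels is half the picture's height over the tangent of half this angle, whatever the lens; pixels are square), "cx", "cy" (the principal point, pixels), "eye" and "attitude" of the camera in the world; the wrist camera has in their place "mount" (4x4, takes a point from camera to tool coordinates, whose origin is the TCP and whose axes are the flange's). Camera axes: x right, y down, z forward; pixel columns grow to the right and rows downward; lengths in mm; the calibration is good to about 2 mm. A picture is of the moment at which its call begins: read the wrist's pose just before it.
A pose or a line that the arm cannot do raises bot.MotionError and nothing moves.
- bot.finish_job(): hands the job in, once; it reports no verdict.
The state is a dict: "clock": time; "joint_positions": joint angles; "qvel": joint speeds; "effort": joint torques, N m; "ee_pos": TCP position; "tool_rot": TCP orientation; "ft_force": force on the tool from outside, world axes, zero at the start; "moment": the same for the moment, N m; "grip_width": finger opening in mm.
Only numpy, scipy, OpenCV 4.12 (cv2) and the standard library are available. Lean on these libraries where they do the work, as an engineer would, in place of code of your own. Each camera call takes 0.05 s, during which the arm holds its last target. There are 200 camera calls.

TASK

The open white bottle lying in one of the two angle-iron cradles has been rinsed and must drain: turn it upside down and slide its neck over the slim drying peg until its mouth sits on the raised round disc at the peg's foot, then let go. Lower it all the way before letting go rather than dropping it, and leave the capped bottle where it lies.

Things in the scene. Friction and masses are not known exactly. Their poses are not given: they have to be found in the camera images.
- bottle_centre (a point): Open bottle, white plastic, 80 g, lying level in one of two like narrow cradles (angle irons 90 mm long, 46 mm wide, top 50 mm up), axis 65 mm up, neck roughly to the robot. 185 mm long: body 50 mm in diameter for 118 mm from the base, then an open neck, bore 29 mm, outside 35 mm (lip 39 mm). Free depth 90 mm. Point: on its axis, 92.5 mm from base and mouth; its z points from base to mouth.
- peg_stand: Drying stand, fixed: steel plate 100 x 100 x 5 mm, on it a raised drain disc (60 mm in diameter, top 20 mm above the bench) and a slim upright rod, 10 mm in diameter, round tip 100 mm above the bench. Origin: on the rod axis at bench height, z up. With the bottle fully on, its mouth rests on the disc, its centre 112.5 mm above the bench. Stands lie beyond the cradles, either way round.
- post_stand: A like stand, fixed, but with a stout post 43 mm in diameter, top 100 mm above the bench: too thick for the neck. Not used. Origin: on the post axis at bench height, z up.
- capped_centre (a point): Bystander: a full bottle, 250 g, same white body (50 mm) but closed by a 42 mm grey screw cap, 191 mm long, lying in the other cradle in the same way, 0.15 to 0.38 m to the side. Point: on its axis 92.5 mm from its base; its z points from base to cap.
Mind the look-alikes: they are no part of the job. What is shaped like the part that bears bottle_centre but black or red is not meant.

How it is judged:
By the outcome, as a careful person would: the job done as asked, in the order asked, and still so for the second after the job is handed in, with the robot touching nothing.
It also fails if it takes over 42 s, if anything falls off the work surface, if the arm or the gripper's body presses on something with over 40 N, if the wrist force passes 120 N, or if a joint passes its speed limit or range.

## Working session

There is one attempt and no reset: what is moved stays moved. The work goes in short steps, each a Python script; the robot and the scene stay as the last script left them, time stands still between calls to the robot, and variables do not carry over. Pictures are saved under pics/ and viewed, on a budget of 10 in all, crops included, one or two more only if the job needs it, and the job is handed in when it is done.

```bash
ls; mkdir -p pics
python3 - <<'E'
from rig import bot
import cv2,numpy as np
for n in ("top","scene"):
    c=bot.read_camera(n); np.savez(n+".npz",**c); cv2.imwrite(f"pics/{n}0.png",c["image"]); print(n,c["fovy"],c["cx"],c["cy"],c["eye"],c["attitude"])
print(bot.read_state())
E
```

```text
pics
top 49.598690045066405 283.4611261081979 205.501794922207 [ 400.04424672 -147.23165088  989.33171544] [ 0.02932999 -0.69749559  0.71479481 -0.04132848]
scene 45.00370559179547 276.21186452120924 216.06132440027426 [1160.56496575 -437.72048093 1026.30039706] [-0.26113052  0.78638033  0.53087183 -0.17774118]
{'clock': 0.1, 'joint_positions': array([ 1.18639044e+00,  3.00410056e-01,  1.52150983e+00,  1.42707853e-05,
        1.32069014e+00, -6.65866906e-02]), 'qvel': array([-2.78126857e-03, -2.65271366e-03, -1.77388871e-03,  8.21496837e-05,
        6.15654673e-04, -1.85611200e-03]), 'effort': array([ 1.22565012e-03, -5.44379389e+01, -3.62369835e+01, -7.61205797e-05,
        3.06341120e-03, -7.65751111e-05]), 'ee_pos': array([171.7827305 , 522.2545489 , 215.08494759]), 'tool_rot': array([-1.20474434e-04,  1.58243365e-01,  9.87400009e-01, -4.94261256e-04]), 'ft_force': array([ 0.39792484,  0.00655082, -0.34611768]), 'moment': array([ 0.00217752,  0.00257015, -0.01855301]), 'grip_width': 85.49471534622371}
```

View pics/top0.png

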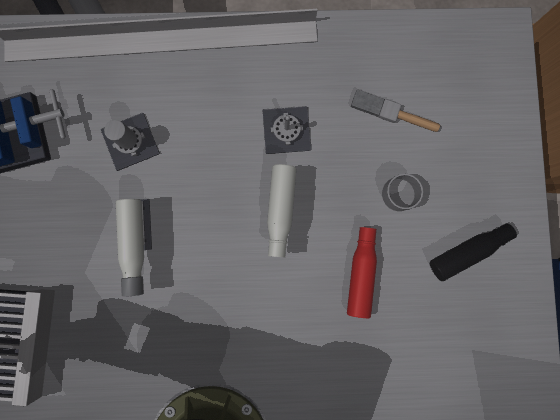

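View pics/scene0.png

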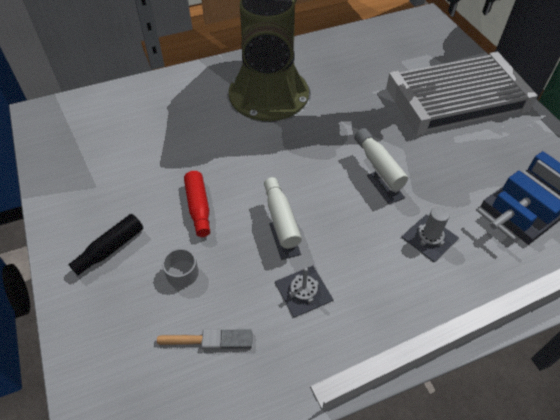

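The top view shows the following candidates:
- **Bottles:** open white (277,210) with bare neck at (277,250), white with grey cap (130,245), red (363,270) and black (475,250).
- **Stands:** slim rod with disc at (287,127), stout post at (118,132).
- **Also round:** an empty ring at (405,192).

I choose the bottle at (277,210) and the stand at (287,127). Next I'll measure both and check them in one crop.

```bash
cat > h.py <<'E'
import numpy as np,cv2
from scipy.spatial.transform import Rotation as R
def rot(q): return R.from_quat(np.r_[q[1:],q[0]])
def quat(M): q=R.from_matrix(M).as_quat(); return np.r_[q[3],q[:3]]
def foc(c): return 210/np.tan(np.radians(float(c["fovy"]))/2)
def rays(c,uv):
    uv=np.atleast_2d(uv).astype(float); f=foc(c)
    return np.c_[(uv[:,0]-c["cx"])/f,(uv[:,1]-c["cy"])/f,np.ones(len(uv))]
def plane(c,uv,z):
    d=rot(c["attitude"]).apply(rays(c,uv)); e=c["eye"]; return e+d*((z-e[2])/d[:,2])[:,None]
def cloud(c,mask):
    v,u=np.nonzero(mask&(c["depth"]>0)); uv=np.c_[u,v]
    return uv,c["eye"]+rot(c["attitude"]).apply(rays(c,uv)*c["depth"][v,u][:,None])
E
cat > m.py <<'E'
from h import *
for n,box in (("top",(255,155,305,265)),("scene",(255,170,305,255))):
    c=dict(np.load(n+".npz")); im=c["image"]; x0,y0,x1,y1=box
    m=np.zeros(im.shape[:2],bool); m[y0:y1,x0:x1]=im[y0:y1,x0:x1].min(2)>140
    k,l,s,_=cv2.connectedComponentsWithStats(m.astype(np.uint8)); i=1+s[1:,4].argmax(); m=l==i
    uv,P=cloud(c,m); print(n,s[i],"z pct",np.percentile(P[:,2],[2,50,98]))
    Q=plane(c,uv,65)[:,:2]; mu=Q.mean(0); w,V=np.linalg.eigh(np.cov((Q-mu).T)); a=V[:,1]*-np.sign(V[0,1])
    t=(Q-mu)@a; print(" axis",a,"len",t.min(),t.max(),np.ptp(t))
    o=(Q-mu)@np.array([-a[1],a[0]])
    for lo in np.arange(t.min(),t.max(),20):
        k=(t>=lo)&(t<lo+20); print("  t",round(lo-t.min()),"side",o[k].min().round(1),o[k].max().round(1))
    print(" mid",mu+a*(t.min()+t.max())/2)
    if n=="top":
        bench=np.zeros_like(m); bench[200:210,215:235]=1; print("bench z",np.median(cloud(c,bench)[1][:,2]))
        for nm,b in (("A",(255,95,320,160)),("B",(95,105,165,175))):
            x0,y0,x1,y1=b; mm=np.zeros_like(m); mm[y0:y1,x0:x1]=1
            uv,P=cloud(c,mm)
            for lo,hi in ((2.5,9),(15,25),(30,85),(85,110)):
                k=(P[:,2]>lo)&(P[:,2]<hi)
                if k.sum()>1:
                    p=P[k]; (cc,sz,an)=cv2.minAreaRect(p[:,:2].astype(np.float32)); print(nm,lo,hi,k.sum(),"med",np.median(p,0).round(1),"rect",np.round(cc,1),np.round(sz,1),round(an))
        cv2.imwrite("pics/crop.png",cv2.resize(im[90:270,80:330],None,fx=3,fy=3,interpolation=cv2.INTER_CUBIC))
E
python3 m.py
```

```text
top [ 270  165   19   92 1131] z pct [79.71587612 88.38994943 93.84989944]
 axis [-0.99456046  0.10416089] len -88.94202661295513 99.30108323611452 188.24310984906964
  t 0 side -12.3 14.6
  t 20 side -13.5 13.8
  t 40 side -13.4 13.6
  t 60 side -14.4 13.3
  t 80 side -14.8 13.1
  t 100 side -14.6 12.6
  t 120 side -12.9 14.2
  t 140 side -11.4 11.6
  t 160 side -9.1 10.6
  t 180 side -8.1 8.6
 mid [ 483.83531594 -151.58254011]
bench z 0.37850906016808494
A 2.5 9 1498 med [ 663.  -174.1    5. ] rect [ 674.2 -177.7] [142.3 145.7] 89
A 15 25 560 med [ 664.8 -174.4   20.3] rect [ 667.4 -175.4] [59.6 58.7] 42
A 30 85 32 med [ 663.3 -175.5   61.4] rect [ 664.1 -175.8] [9.  3.6] 90
A 85 110 27 med [ 665.5 -175.1   97.3] rect [ 666.7 -175.6] [8.8 9.1] 46
B 2.5 9 1434 med [634.7 157.3   5. ] rect [653.  170.4] [152.7 157. ] 90
B 15 25 260 med [635.7 155.5  20.2] rect [647.5 166.6] [54.4 59.7] 58
B 30 85 211 med [636.1 153.2  58.9] rect [641.6 158.8] [18.7 41.8] 54
B 85 110 401 med [647.6 166.9 100.1] rect [648.1 168.2] [41.8 41.5] 55
scene [ 255  170   50   69 2362] z pct [-3.63487847  2.38756635 92.75492723]
 axis [-0.99282486  0.11957755] len -120.1048948661274 104.91726318268641 225.02215804881382
  t 0 side -21.9 31.3
  t 20 side -27.8 31.3
  t 40 side -33.8 30.5
  t 60 side -39.9 30.4
  t 80 side -46.2 51.2
  t 100 side -51.7 71.5
  t 120 side -58.2 70.8
  t 140 side -63.9 65.6
  t 160 side -70.7 61.2
  t 180 side -73.6 55.8
  t 200 side -45.2 51.2
  t 220 side 28.4 46.4
 mid [ 453.08530935 -134.69590192]
```

View pics/crop.png

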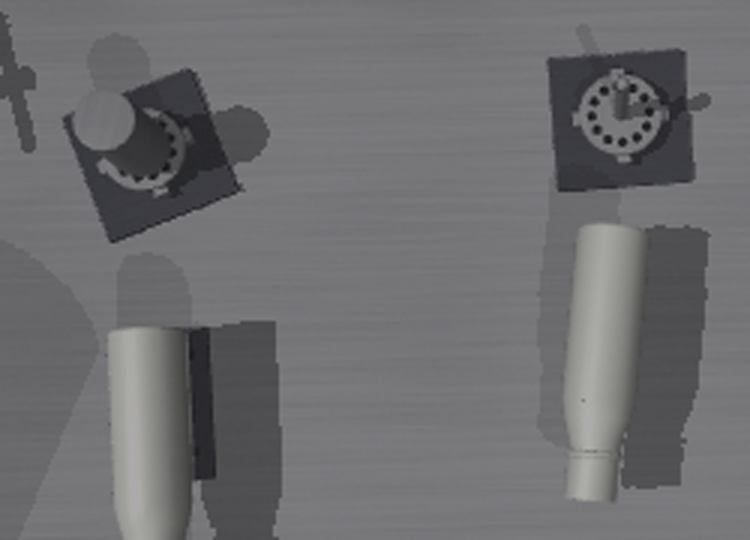

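Confirmed: the bottle at crop (605,360) has a bare neck and no cap, and the stand at crop (620,110) has the slim rod. My brightness mask was too narrow, 27 mm instead of 50 mm. I'll redo the bottle axis from depth and check the reach for the whole plan.

```bash
cat > m2.py <<'E'
from h import *
from scipy.optimize import least_squares
from rig import bot
c=dict(np.load("top.npz")); m=np.zeros((420,560),bool); m[155:265,250:310]=1
uv,P=cloud(c,m); k=(P[:,2]>58)&(P[:,2]<97); uv,P=uv[k],P[k]
r=cv2.minAreaRect(P[:,:2].astype(np.float32)); print("rect",r)
# body: fit a cylinder r=25 z=65 to the surface
ys=P[:,0]>P[:,0].min()+85; B=P[ys]; x0=480
f=lambda p:np.hypot((B[:,1]-p[0]-p[1]*(B[:,0]-x0))/np.hypot(1,p[1]),B[:,2]-p[2])-25
s=least_squares(f,[-150,0,65],loss="soft_l1"); print("fit",s.x,"rms",np.sqrt((f(s.x)**2).mean()),len(B))
a=np.array([-1,-s.x[1]]); a/=np.linalg.norm(a); o=np.array([x0,s.x[0]])
t=(P[:,:2]-o)@a; print("len",t.min(),t.max(),np.ptp(t),"axis",a,"centre",o+a*(t.min()+t.max())/2)
n=np.array([-a[1],a[0]])
for lo in np.arange(t.min(),t.max(),25):
    q=((P[:,:2]-o)@n)[(t>=lo)&(t<lo+25)]; print(round(lo-t.min()),q.min().round(1),q.max().round(1))
E
python3 m2.py
```

```text
rect ((481.89471435546875, -157.01510620117188), (49.82793045043945, 185.358642578125), 83.78160095214844)
fit [-1.56696942e+02 -1.11159695e-01  6.60293535e+01] rms 1.409657884308512 1213
len -94.6236667689806 90.72712615896162 185.35079292794222 axis [-0.99387843  0.11047922] centre [ 481.93634384 -156.9121856 ]
0 -25.0 24.7
25 -24.8 24.9
50 -24.7 25.0
75 -24.8 24.9
100 -24.8 24.6
125 -21.5 23.0
150 -19.3 17.5
175 -17.2 17.4
```

```bash
cat > plan.py <<'E'
from h import *
C=np.array([481.9,-156.9]); a=np.array([-.99388,.11048,0]); peg=np.array([666.5,-175.5])
OFF=22; G=C-OFF*a[:2]; ZG=70
def frame(x,z): return quat(np.c_[x,np.cross(z,x),z])
def pick(s): return frame(s*a,np.array([0,0,-1.]))
def placeq(s,psi): return frame(np.array([0,0,-s*1.]),np.array([np.cos(psi),np.sin(psi),0]))
def placep(psi,lift): return np.r_[peg-(ZG-65)*np.array([np.cos(psi),np.sin(psi)]),20+92.5+OFF+lift]
E
python3 - <<'E'
from plan import *
from rig import bot
print(bot.tip_reach)
np.set_printoptions(precision=2,suppress=True)
for s in (1,-1):
    print("pick",s,bot.ik(np.r_[G,ZG],pick(s)),bot.ik(np.r_[G,200],pick(s)))
    for dg in (-70,-45,-15,0,15,45):
        p=np.radians(dg); q=placeq(s,p); d=np.array([np.cos(p),np.sin(p),0])
        print(s,dg,bot.ik(placep(p,0),q),bot.ik(placep(p,110),q),bot.ik(placep(p,0)-100*d,q) is not None)
E
```

```text
19.0
pick 1 [-0.38  0.42  1.72 -0.    1.   -1.84] [-0.38  0.27  1.6  -0.    1.27 -1.84]
1 -70 None None False
1 -45 [-0.05  0.72  1.87  3.95  1.18  1.19] [-0.05  0.49  1.89  4.04  1.03  1.  ] True
1 -15 [-0.34  0.67  2.02  3.05  1.12  1.61] [-0.34  0.4   2.04  3.04  0.87  1.64] True
1 0 [-0.5   0.68  1.98  2.59  1.16  1.81] [-0.5   0.42  2.    2.52  0.95  1.96] True
1 15 [-0.61  0.72  1.88  2.19  1.23  2.  ] [-0.61  0.48  1.9   2.11  1.11  2.2 ] True
1 45 [-0.71  0.88  1.52  1.63  1.52  2.31] [-0.71  0.69  1.54  1.62  1.51  2.49] True
pick -1 [-0.38  0.42  1.72 -0.    1.    1.31] [-0.38  0.27  1.6  -0.    1.27  1.31]
-1 -70 None None False
-1 -45 [-0.05  0.72  1.87  3.95  1.18 -1.96] [-0.05  0.49  1.89  4.04  1.03 -2.14] True
-1 -15 [-0.34  0.67  2.02  3.05  1.12 -1.53] [-0.34  0.4   2.04  3.04  0.87 -1.5 ] True
-1 0 [-0.5   0.68  1.98  2.59  1.16 -1.33] [-0.5   0.42  2.    2.52  0.95 -1.18] True
-1 15 [-0.61  0.72  1.88  2.19  1.23 -1.14] [-0.61  0.48  1.9   2.11  1.11 -0.94] True
-1 45 [-0.71  0.88  1.52  1.63  1.52 -0.83] [-0.71  0.69  1.54  1.62  1.51 -0.65] True
```

Run:
```python
from plan import *
from rig import bot
np.set_printoptions(precision=2,suppress=True)
bot.move_to(np.r_[G,190],pick(-1))
bot.servo_line(np.r_[G,ZG],speed=100)
print(bot.read_state()["ee_pos"])
bot.move_gripper(30,grip_force=40)
st=bot.read_state(); print(st["grip_width"],st["ft_force"],st["clock"])
bot.servo_line(np.r_[G,150],speed=120)
st=bot.read_state(); print(st["grip_width"],st["ee_pos"],st["ft_force"],st["clock"])
c=bot.read_camera("scene"); cv2.imwrite("pics/lift.png",c["image"])
```

```text
[ 504.05 -159.44   70.57]
29.775917239334582 [-0.12 -0.86  0.83] 4.7
29.989394389936624 [ 503.43 -159.21  149.24] [ 0.66 -0.42 -0.84] 5.5167
```

View pics/lift.png

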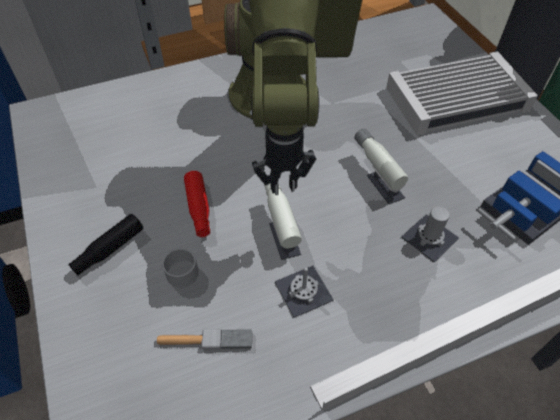

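The picture shows the gripper empty: fingers at (285,185), bottle still lying at (283,215). It closed to 30 mm, so the fingers slid over the top of the bottle. I'll back up, re-measure the bottle, and go lower.

Run:
```python
from plan import *
from rig import bot
np.set_printoptions(precision=2,suppress=True)
bot.move_gripper(85)
c0=bot.read_camera("scene")
for p in ([503.4,-159.2,149],[503.8,-159.3,65]):
    q=rot(c0["attitude"]).inv().apply(np.array(p)-c0["eye"]); print("scene px",q[:2]/q[2]*foc(c0)+[c0["cx"],c0["cy"]])
st=bot.read_state(); c=bot.read_camera("wrist"); print(c["mount"],st["grip_width"])
Tm=np.array(c["mount"]); Rt=rot(st["tool_rot"])
c["attitude"]=quat(Rt.as_matrix()@Tm[:3,:3]); c["eye"]=st["ee_pos"]+Rt.apply(Tm[:3,3])
np.savez("wrist1.npz",**c); cv2.imwrite("pics/wrist1.png",c["image"])
uv,P=cloud(c,np.ones((420,560),bool)); k=(P[:,2]>58)&(P[:,2]<97)&(abs(P[:,1]+157)<60)&(abs(P[:,0]-482)<130); Q=P[k]
print(Q.min(0),Q.max(0),len(Q)); print(cv2.minAreaRect(Q[:,:2].astype(np.float32)))
```

```text
scene px [283.02 195.71]
scene px [282.75 218.31]
[[  -0.     -0.96   -0.26   66.21]
 [   1.     -0.      0.      0.26]
 [  -0.     -0.26    0.96 -159.11]
 [   0.      0.      0.      1.  ]] 85.09996035509533
[ 387.79 -192.08   63.19] [ 576.32 -130.67   94.51] 17068
((481.6528015136719, -157.7808837890625), (49.63404083251953, 185.9818878173828), 83.65351104736328)
```

View pics/wrist1.png

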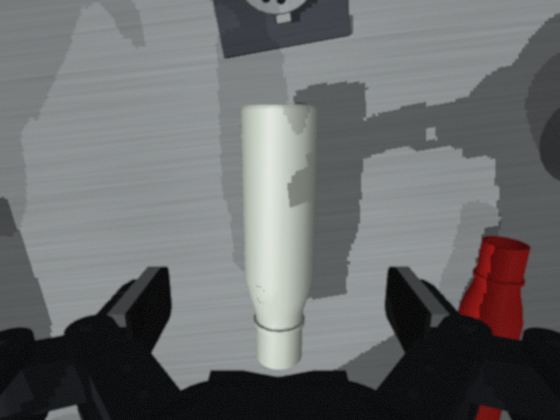

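The bottle hasn't moved (centre 481.7, -157.8). In this wrist view the fingertips, near (165,270) and (390,270), look closer to the camera than the stated tip reach allows. I'll measure them in tool coordinates from depth.

Run:
```python
from plan import *
from rig import bot
np.set_printoptions(precision=1,suppress=True)
c=dict(np.load("wrist1.npz")); M=c["mount"]; print(float(c["fovy"]),c["cx"],c["cy"])
v,u=np.mgrid[0:420,0:560]; uv=np.c_[u.ravel(),v.ravel()]; d=c["depth"].ravel()
T=(rays(c,uv)*d[:,None])@M[:3,:3].T+M[:3,3]
for nm,k in (("L",(uv[:,0]<172)&(uv[:,0]>60)),("R",(uv[:,0]>384)&(uv[:,0]<480))):
    k=k&(uv[:,1]>262)&(d>0)&(T[:,2]<45)&(T[:,2]>-120); Q=T[k]
    print(nm,len(Q),np.percentile(Q,[1,50,99],axis=0), Q[Q[:,2]>np.percentile(Q[:,2],97)].mean(0))
q=M[:3,:3].T@(-M[:3,3]); f=foc(c); print("TCP px",q[:2]/q[2]*f+[c["cx"],c["cy"]])
# bottle axis in tool frame
b=np.array([[481.7,-157.3,65]]); st=bot.read_state(); print(rot(st["tool_rot"]).inv().apply(b-st["ee_pos"]),st["tool_rot"],pick(-1))
```

```text
60.379731168056786 277.784088777972 211.227264109054
L 12915 [[  -9.7  -55.4 -110.2]
 [  11.6  -42.   -83.3]
 [  17.9  -18.9  -33. ]] [  1.4 -43.  -33.8]
R 11674 [[  -9.7   19.5 -110.2]
 [  12.1   40.6  -90. ]
 [  18.    55.2  -32.7]] [  1.6  43.4 -33.7]
TCP px [276.9 257.8]
[[-22.2   0.4  85. ]] [ 0.   1.  -0.1  0. ] [-0.   1.  -0.1  0. ]
```

Three observations agree that the real fingers end about 40 mm behind where the stated TCP puts them:
- Depth puts the open fingertips at tool z = -33 mm, where +6 was expected.
- The fingertips looked too high in the scene view.
- The grip passed over the top of the bottle.

I'll grasp with the commanded TCP at z = 25. The rest of the plan is relative to that, so it carries over.

```bash
sed -i 's/ZG=70/ZG=25/; s/-156.9\]/-157.2]/' plan.py
python3 - <<'E'
from plan import *
from rig import bot
np.set_printoptions(precision=2,suppress=True)
for dg in (-15,0,15,30,45):
    p=np.radians(dg); q=placeq(-1,p); print(dg,bot.ik(placep(p,0),q),bot.ik(placep(p,130),q),bot.ik(placep(p,0)-90*np.array([np.cos(p),np.sin(p),0]),q) is not None)
hit=bot.servo_line(np.r_[G,ZG],speed=80,until_force=12)
print(hit,bot.read_state()["ee_pos"])
if not hit:
    bot.move_gripper(30,grip_force=40)
    st=bot.read_state(); print(st["grip_width"],st["ft_force"],st["clock"])
    if st["grip_width"]>42:
        bot.servo_line(np.r_[G,150],speed=120)
        st=bot.read_state(); print(st["grip_width"],st["ee_pos"],st["ft_force"],st["clock"])
c=bot.read_camera("scene"); cv2.imwrite("pics/lift2.png",c["image"])
E
```

```text
-15 [-0.33  0.71  1.9   3.06  1.05 -1.53] [-0.33  0.43  1.92  3.04  0.78 -1.5 ] True
0 [-0.45  0.73  1.87  2.63  1.09 -1.31] [-0.45  0.45  1.89  2.53  0.86 -1.14] True
15 [-0.55  0.76  1.79  2.24  1.17 -1.12] [-0.55  0.5   1.8   2.14  1.03 -0.89] True
30 [-0.61  0.82  1.66  1.93  1.3  -0.95] [-0.61  0.58  1.67  1.86  1.23 -0.73] True
45 [-0.64  0.89  1.49  1.68  1.47 -0.82] [-0.64  0.67  1.51  1.66  1.45 -0.61] True
False [ 503.97 -159.71   25.4 ]
48.84732197195457 [-1.18 -2.25  3.42] 8.3917
48.949518420110316 [ 503.44 -159.49  149.21] [ 0.04  0.28 -1.08] 9.5833
```

View pics/lift2.png

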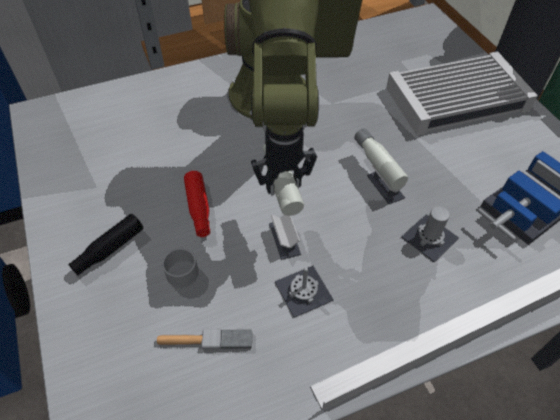

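The bottle is held: grip width 48.9 mm, bottle at (288,190), cradle empty at (283,235). Now I'll turn it over above the peg and check before lowering.

Run:
```python
from plan import *
from rig import bot
np.set_printoptions(precision=2,suppress=True)
p=np.radians(30); q=placeq(-1,p)
bot.servo_line(np.r_[G[0]-40,G[1],290],speed=200)
bot.move_to(placep(p,170),q)
bot.servo_line(placep(p,100),speed=100); bot.dwell(.2)
st=bot.read_state(); print(st["ee_pos"],placep(p,100),st["grip_width"],st["ft_force"],st["clock"])
for n in ("top","scene"):
    c=bot.read_camera(n); np.savez(n+"2.npz",**c)
    if n=="scene": cv2.imwrite("pics/over.png",cv2.resize(c["image"][100:360,150:450],None,fx=2.5,fy=2.3))
    uv,P=cloud(c,c["image"].min(2)>90); k=(np.hypot(*(P[:,:2]-peg).T)<60)&(P[:,2]>110); Q=P[k]
    if len(Q)<10: continue
    for lo in np.arange(110,330,20):
        z=Q[(Q[:,2]>=lo)&(Q[:,2]<lo+20)]
        if len(z)>5: print(n,lo,len(z),z.min(0),z.max(0))
    if n=="top":
        z=Q[Q[:,2]>np.percentile(Q[:,2],98)-12]; print("base end circle",cv2.minEnclosingCircle(z[:,:2].astype(np.float32)),np.median(z[:,2]))
```

```text
[ 701.21 -155.51  235.24] [ 701.14 -155.5   234.5 ] 49.11729760950054 [ 0.62 -0.18 -0.79] 13.2417
top 210 53 [ 639.42 -234.27  210.09] [ 668.82 -137.57  229.86]
top 230 196 [ 629.81 -230.72  230.23] [ 689.65 -137.72  249.95]
top 250 113 [ 633.94 -225.66  250.12] [ 658.31 -151.21  269.96]
top 270 122 [ 639.99 -199.37  270.21] [ 660.21 -151.26  289.99]
top 290 853 [ 640.38 -198.59  290.1 ] [ 689.3  -151.3   309.68]
base end circle ((665.3606567382812, -174.92835998535156), 25.10762596130371) 306.3363816364049
scene 110 26 [ 658.18 -193.14  120.45] [ 682.33 -163.74  129.89]
scene 130 74 [ 657.77 -193.91  130.07] [ 683.29 -164.29  148.77]
scene 150 78 [ 655.81 -194.12  150.47] [ 685.13 -159.71  169.64]
scene 170 57 [ 669.54 -199.19  170.05] [ 690.6  -162.76  189.94]
scene 190 103 [ 671.83 -199.73  190.26] [ 692.25 -154.93  209.78]
scene 210 72 [ 616.75 -227.82  210.29] [ 699.79 -142.18  229.87]
scene 230 147 [ 617.65 -224.67  230.59] [ 699.85 -136.82  249.3 ]
scene 250 163 [ 610.36 -199.94  250.07] [ 694.74 -145.54  269.89]
scene 270 174 [ 656.15 -199.94  270.03] [ 692.15 -155.34  289.99]
scene 290 596 [ 642.88 -200.11  290.02] [ 692.88 -150.39  309.69]
```

View pics/over.png

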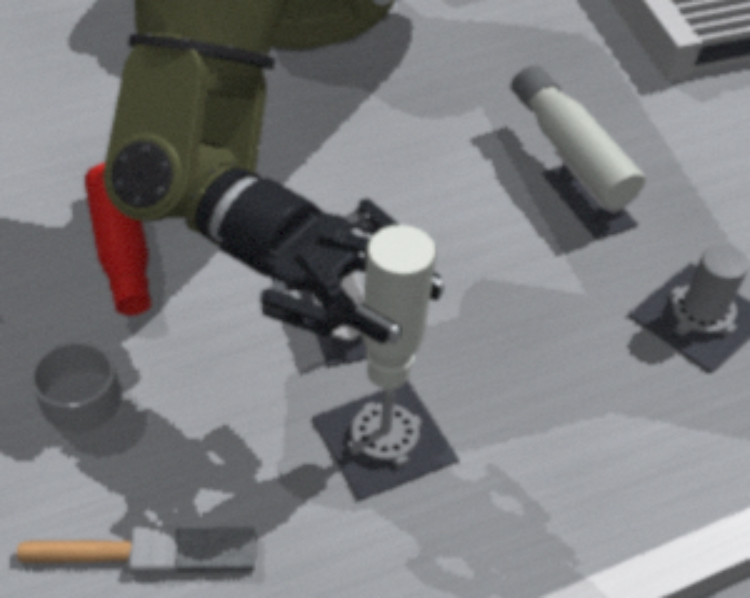

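The bottle is upright with mouth down. Its base circle is centred at (665.4,-174.9) with radius 25.1 mm, within 1.5 mm of the peg axis, and the tip sits below the mouth at crop (388,388). The wrist at crop (150,175) hangs near the red bottle, so I'll swing the tool about the peg axis to approach along +x before lowering.

Run:
```python
from plan import *
from rig import bot
np.set_printoptions(precision=2,suppress=True)
bot.servo_line(placep(np.radians(15),105),placeq(-1,np.radians(15)),speed=30)
bot.servo_line(placep(0,105),placeq(-1,0),speed=30)
st=bot.read_state(); print(st["ee_pos"],st["grip_width"],st["clock"])
h=bot.servo_line(placep(0,12),speed=60,until_force=6)
st=bot.read_state(); print("free",h,st["ee_pos"],st["ft_force"],st["clock"])
if not h:
    h=bot.servo_line(placep(0,-6),speed=15,until_force=5)
    st=bot.read_state(); print("seat",h,st["ee_pos"],placep(0,0),st["ft_force"],st["grip_width"],st["clock"])
c=bot.read_camera("scene"); cv2.imwrite("pics/seat.png",cv2.resize(c["image"][150:330,200:400],None,fx=3,fy=3))
```

```text
[ 706.84 -175.38  239.8 ] 49.25817193499257 14.375
free False [ 706.57 -175.52  146.92] [-0.62 -0.48 -1.94] 16.075
seat True [ 706.62 -175.51  133.66] [ 706.5 -175.5  134.5] [-0.13  0.23  4.76] 49.09165670612629 16.9167
```

View pics/seat.png

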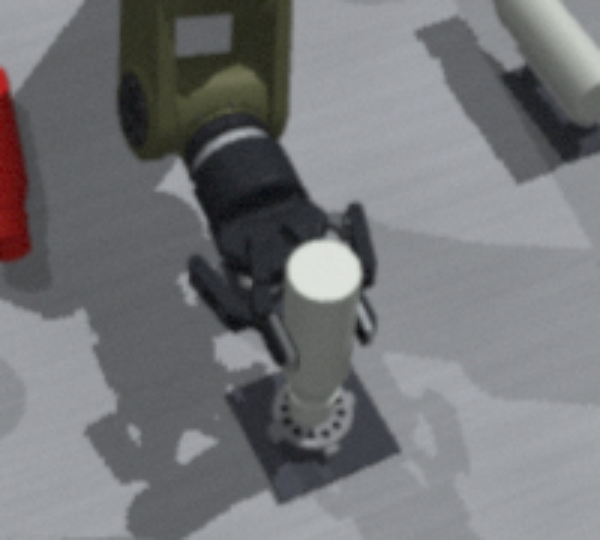

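The force stop came within 1 mm of the expected seated height, and the mouth is on the disc at (315,415). Now I'll release, withdraw and verify.

Run:
```python
from plan import *
from rig import bot
np.set_printoptions(precision=2,suppress=True)
bot.move_gripper(85); bot.dwell(.3)
p=bot.read_state()["ee_pos"]
bot.servo_line(p+[-130,0,2],speed=90); bot.dwell(.3)
st=bot.read_state(); print(st["ee_pos"],st["ft_force"],st["grip_width"],st["clock"])
c=bot.read_camera("top")
uv,P=cloud(c,np.ones((420,560),bool)); k=(np.hypot(*(P[:,:2]-peg).T)<50)&(P[:,2]>190); Q=P[k]
print("base",cv2.minEnclosingCircle(Q[:,:2].astype(np.float32)),np.median(Q[:,2]),"min/max z",Q[:,2].min(),Q[:,2].max())
c=bot.read_camera("scene"); cv2.imwrite("pics/end.png",c["image"])
```

```text
[ 576.41 -175.35  134.92] [ 0.35 -0.37  0.21] 84.6836465575351 19.6083
base ((663.1281127929688, -175.46453857421875), 25.559383392333984) 204.95977125787573 min/max z 190.58640751326118 209.02718908787324
```

View pics/end.png

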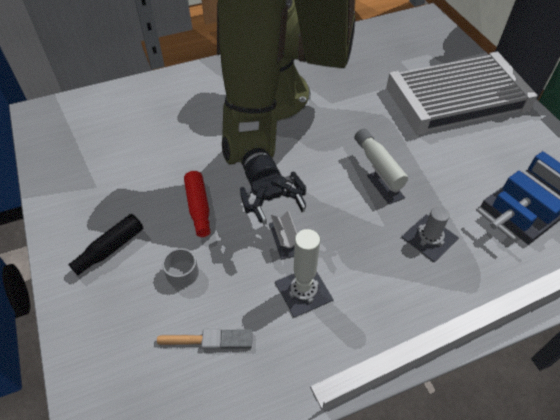

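The bottle stands upright on the peg at (305,265), with its base at z = 205 as expected. The gripper is clear and the capped bottle is unmoved at (382,165).

```bash
python3 -c "
from rig import bot
print(bot.finish_job())"
```

```text
the job is handed in; nothing more can be done
None
```

The open white bottle is upside down on the slim peg, mouth on the drain disc, and the job is handed in at about 20 s of the 42 s allowed. I lowered it until a 5 N contact stop, 0.8 mm below the computed seat height, then let go and backed off 130 mm.

**Last checks:**
- The bottle's base is at z = 205.0 mm, as expected.
- The base is centred at (663.1, -175.5). That is about 3 mm from the measured peg axis, within the play of the neck on the rod.
- The last picture shows it standing upright, the gripper clear and the capped bottle where it was. I judged the capped bottle by eye only and did not re-measure it.

**What went wrong or disagreed:**
- **First grasp missed:** the fingers closed above the bottle without moving it. Wrist-camera depth showed the real fingertips about 40 mm behind where the stated TCP puts them. I corrected for that and the second grasp held.
- **First bottle mask too narrow:** it showed 27 mm instead of 50 mm, so I replaced it with a depth measurement (49.8 x 185.4 mm) before moving.
- **Approach changed:** the wrist hung near the red bottle, so I swung the tool to approach along +x before lowering.

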